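# Unstack the seasoning pots into their colour-coded holders

## Robot

A 7-joint arm with a two-finger parallel gripper is mounted at the origin on a cart in front of the work surface, level with it; the furniture and walls round the work are solid. World frame = base frame: x ahead of the robot, y to its left, z up, the work surface at z = 0. Lengths are in m, angles in rad, forces in N, time in s.
With the tool pointing down it reaches from about 0.425 to 0.925 m from the base axis. Payload 6.8 kg.
Tool frame: the origin (TCP) lies between the finger pads; the fingertips stand 14 mm ahead of it and the grasp point (between the pads) lies 5 mm behind it; z points along the fingers, y is the line along which they close (so a half turn about z gives the same grasp; the last joint's range is limited). The gripper opens to 85 mm and grips with 20 to 120 N. Pads are 22 mm wide; open, the fingers measure 114 mm over their backs; the gripper's body (76 mm by 85 mm) begins 54 mm behind the grasp point. The pads swing forward as they close: fully open they stand 13 mm farther back than shut.
Start: joints at [-1.356, 0.477, 0.022, 1.555, -0.011, 1.109, -0.083], TCP at [0.214, 0.64, 0.245] pointing down, gripper open.
Joint ranges: [-2.96, 2.96], [-0.34, 2.1], [-1.41, 1.46], [0.24, 2.44], [-1.37, 4.51], [0.17, 1.92], [-2.96, 2.96]. Speed limits (rad/s): [2.39, 2.39, 3.14, 3.14, 3.14, 3.14, 3.14].

## Interface

Orientations are given as a rotation vector (axis times angle).
In Python, from bench import r, eyes, ticket gives the robot as it stands. The module is installed in compiled form; this text tells all that it offers.
- The arm moves only by the tool arm_command, never from a script. Its argument "plan" is text: rows parted by semicolons, each of 4 numbers parted by spaces: the shift along the tool's x, y, z in m, then the turn about the tool's z in degrees. In form: tx ty tz yaw; .... A call has 1 to 20 rows; each row shifts and turns the commanded pose from where the row before left it, along the tool's axes as they then stand; what a row does not reach is not made up. A row lasts 1/8 s, in which the tool goes at most 62.5 mm and 10.7 degrees, less where a joint would pass 70% of its speed; a pose out of reach is approached as far as the arm can. A call is refused whole if a number of a shift passes 0.0625 or a number of a turn 10.7, either way. A call with a gripper value outside its range is refused whole. "hand" is the closure, from -1 (fully open) to 1 (shut), set as the call begins (left out, the last holds). The fingers move at their own pace and stop on an object; "grip_force" is the grip in N (left out, the last holds). Time passes only in rows, so rows that do not move let the fingers close. It gives the time, the measured TCP pose, the force, the opening and the grip force at its end, in the units of the state.
- r.get_obs(): the state, without advancing time (a new reading comes with each control period).
- eyes.grab_frame(name): name is "scene" or "top"; returns (picture, depth): 400x640x3 uint8, red, green, blue; 400x640 float32, m along the optical axis (not along the pixel's ray), 0 where there is no reading.
- eyes.calibration(name): a dict with "fov_y" (degrees; the focal length in pixels is half the picture's height over the tangent of half this angle, whatever the lens; pixels are square), "cx", "cy" (the principal point, pixels), "origin" and "attitude" of the camera in the world. Camera axes: x right, y up, looking along -z (the intrinsics and any distortion apply to the point x, -y, -z); pixel columns grow to the right and rows downward; lengths in m; the calibration is good to about 2 mm. A picture is of the moment at which its call begins. calibration takes no time and is no camera call.
- ticket.hand_in(): hands the job in; it is judged then, once.
The state is a dict: "clock": time; "joints": joint angles; "qvel": joint speeds; "tau": joint torques, N m; "tcp_pos": TCP position; "orientation": TCP orientation; "contact_force": force on the tool from outside, world axes, zero at the start; "moment": the same for the moment, N m; "grip_width": finger opening in m; "gripper_force": force on a finger pad.
Only numpy, scipy, OpenCV 4.12 (cv2) and the standard library are available. Lean on these libraries where they do the work, as an engineer would, in place of code of your own. Each camera call takes 0.05 s, during which the arm holds its last target. There are 200 camera calls.

## Task

The four seasoning pots have been left stacked in a tower on the sheet pan. Take the tower apart and set each pot upright in the holder dish of its own lid colour, flat on the dish's floor, without tipping or dropping a pot. Leave the pepper mill and the herb jar where they stand.

Things in the scene. Friction and masses are not known exactly. Their poses are not given: they have to be found in the camera images.
- blue_pot: round steel seasoning pot with a knurled blue screw lid, closed: upright cylinder of 70 mm diameter, 40 mm high, under 0.35 kg. At the start at the bottom of the tower, standing on the sheet pan, whose floor is 2 mm above the table, nearly centred (within 3 mm). Loose, flat on top, held to the next pot by nothing but friction. Origin: centre of its underside; z up. Its yaw is of no meaning.
- blue_holder: round blue holder dish with a white floor, fixed to the table: 96 mm across outside, 10 mm high, round recess 84 mm wide for the blue pot, its floor 4 mm above the table (lip 6 mm wide, 6 mm above the floor). Origin: centre of its underside, on the table; z up. The four holders change places from start to start, in front of the robot and to its left.
- green_pot: round steel seasoning pot with a knurled green screw lid, closed: upright cylinder of 58 mm diameter, 40 mm high, under 0.35 kg. At the start second from the bottom, on the blue pot, nearly centred (within 3 mm). Loose, flat on top, held to the next pot by nothing but friction. Origin: centre of its underside; z up. Its yaw is of no meaning.
- green_holder: round green holder dish with a white floor, fixed to the table: 84 mm across outside, 10 mm high, round recess 72 mm wide for the green pot, its floor 4 mm above the table (lip 6 mm wide, 6 mm above the floor). Origin: centre of its underside, on the table; z up. The four holders change places from start to start, in front of the robot and to its left.
- yellow_pot: round steel seasoning pot with a knurled yellow screw lid, closed: upright cylinder of 46 mm diameter, 40 mm high, under 0.35 kg. At the start third, on the green pot, nearly centred (within 3 mm). Loose, flat on top, held to the next pot by nothing but friction. Origin: centre of its underside; z up. Its yaw is of no meaning.
- yellow_holder: round yellow holder dish with a white floor, fixed to the table: 72 mm across outside, 10 mm high, round recess 60 mm wide for the yellow pot, its floor 4 mm above the table (lip 6 mm wide, 6 mm above the floor). Origin: centre of its underside, on the table; z up. The four holders change places from start to start, in front of the robot and to its left.
- red_pot: round steel seasoning pot with a knurled red screw lid, closed: upright cylinder of 34 mm diameter, 40 mm high, under 0.35 kg. At the start on top of the tower, nearly centred (within 3 mm). Loose, flat on top, held to the next pot by nothing but friction. Origin: centre of its underside; z up. Its yaw is of no meaning.
- red_holder: round red holder dish with a white floor, fixed to the table: 60 mm across outside, 10 mm high, round recess 48 mm wide for the red pot, its floor 4 mm above the table (lip 6 mm wide, 6 mm above the floor). Origin: centre of its underside, on the table; z up. The four holders change places from start to start, in front of the robot and to its left.
- pepper_mill: small glass mill with a grey top, 44 mm across, 90 mm high, loose bystander on the table near the holders, to be left alone. Origin: centre of its underside.
- herb_jar: white-capped glass herb jar, 47 mm across, 98 mm high, loose bystander on the table beyond the sheet pan, to be left alone. Origin: centre of its underside.
There are look-alikes about, which are no part of the job. Of the things like the green_pot, leave any that is orange; of the rest the larger one is meant. What is meant by the blue_pot is not pink, and is the larger of those in its own colour.

How it is judged:
At the end, for the whole second after the job is handed in: Each of the four pots stands at rest and released in the holder of its own colour: centre within 11 mm of the holder's centre, underside 1 to 7 mm above the holder's underside (flat on the 4 mm floor, not on the lip), upright within 0.06 rad (horizontal distance between blue_pot and blue_holder below 0.011 m and z of blue_pot in the frame of blue_holder between 0.001 and 0.007 m and angle between each of blue_pot, green_pot, yellow_pot, red_pot's own z axis and vertical below 0.06 rad and linear speed of each of blue_pot, green_pot, yellow_pot, red_pot below 0.02 m/s and angular speed of each of blue_pot, green_pot, yellow_pot, red_pot below 0.2 rad/s and horizontal distance between green_pot and green_holder below 0.011 m and z of green_pot in the frame of green_holder between 0.001 and 0.007 m and horizontal distance between yellow_pot and yellow_holder below 0.011 m and z of yellow_pot in the frame of yellow_holder between 0.001 and 0.007 m and horizontal distance between red_pot and red_holder below 0.011 m and z of red_pot in the frame of red_holder between 0.001 and 0.007 m); the robot touches nothing.
It fails at once if a pot is tipped over (more than 45 degrees) (angle between any of blue_pot, green_pot, yellow_pot, red_pot's own z axis and vertical above 0.785 rad).
It fails at once if a pot is dropped (faster than 0.8 m/s with no finger on it) ((linear speed of blue_pot above 0.8 m/s and contact force between the fingers and blue_pot below 0.05 N) or (linear speed of green_pot above 0.8 m/s and contact force between the fingers and green_pot below 0.05 N) or (linear speed of yellow_pot above 0.8 m/s and contact force between the fingers and yellow_pot below 0.05 N) or (linear speed of red_pot above 0.8 m/s and contact force between the fingers and red_pot below 0.05 N)).
It fails at once if the mill is pushed more than 20 mm or knocked over (distance of pepper_mill from where it was at the start of the episode above 0.02 m or angle between pepper_mill's own z axis and vertical above 0.5 rad).
It fails at once if the herb jar is pushed more than 20 mm or knocked over (distance of herb_jar from where it was at the start of the episode above 0.02 m or angle between herb_jar's own z axis and vertical above 0.5 rad).
It also fails if it takes over 99 s, if anything falls off the work surface, if the arm or the gripper's body presses on something with over 40 N, if the wrist force passes 120 N, or if a joint passes its speed limit or range.

## Working session

There is one attempt and no reset: what is moved stays moved. The work goes in short steps, Python scripts to look and compute and a tool call to move; the robot and the scene stay as the last step left them, time stands still between calls to the robot, and variables do not carry over. Pictures are saved under pics/ and viewed, at most 14 in all, crops included, and the job is handed in when it is done.

Besides the shell and the picture viewer there is one more tool, called as a command line: name --argument value ..., lists and objects as JSON in quotes. arm_command: Moves the arm, as the interface text tells. Its arguments: {"type":"object","properties":{"plan":{"type":"string"},"hand":{"type":"number"},"grip_force":{"type":"number"}},"required":["plan"]}

```bash
mkdir -p pics
python3 - <<'E'
from bench import r,eyes,ticket
import cv2,numpy as np
print(r.get_obs())
for n in("scene","top"):
    im,d=eyes.grab_frame(n);print(n,eyes.calibration(n))
    cv2.imwrite(f"pics/{n}0.png",im[:,:,::-1]);np.savez(f"{n}0.npz",im=im,d=d)
E
```

```text
{'clock': 0.0, 'joints': array([-1.35610973,  0.47780544,  0.02231953,  1.55647082, -0.01149819,
        1.10931414, -0.08315622]), 'qvel': array([-0.00092931,  0.00110659,  0.00029884,  0.00011794,  0.00139873,
        0.0007626 , -0.00038546]), 'tau': array([-8.56173319e-04, -5.96458268e+01,  1.60718735e+00, -2.81193370e+01,
        1.22806284e-02,  9.19874583e-03, -8.34082414e-06]), 'tcp_pos': array([0.21393466, 0.63958634, 0.24431356]), 'orientation': array([-5.04831170e-01, -3.10059311e+00,  2.92496464e-03]), 'contact_force': array([-0.45271369,  0.3704025 ,  0.15206966]), 'moment': array([-0.01474555, -0.0367158 ,  0.0064084 ]), 'gripper_force': 0.0, 'grip_width': 0.08537927011987947}
scene {'fov_y': 55.272212467279445, 'cx': 318.55825343425823, 'cy': 200.45863640699926, 'origin': array([-0.0347582 , -0.70864959,  0.9237664 ]), 'attitude': array([ 0.82842683, -0.27399437, -0.57615601])}
top {'fov_y': 54.05339432944951, 'cx': 322.69546195020246, 'cy': 201.68172790470936, 'origin': array([0.32475758, 0.04800383, 1.35425424]), 'attitude': array([ 0.10157746, -0.12481199, -1.58473998])}
```

View pics/scene0.png

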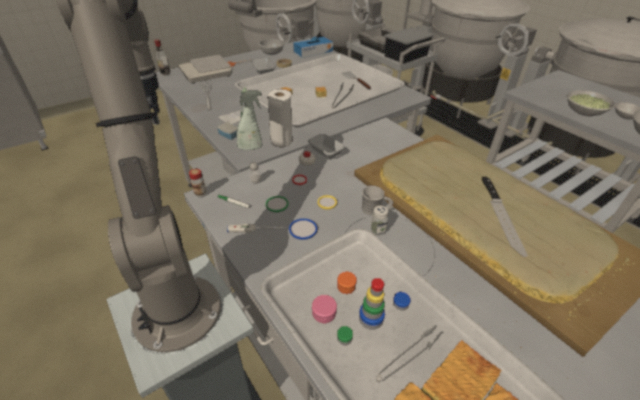

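View pics/top0.png

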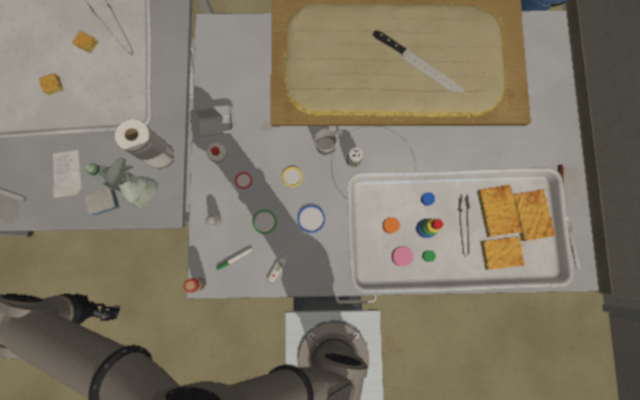

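The top view shows the tower at about (428-437, 227). The possible mix-ups are the orange pot (391,225), pink pot (403,256), small blue pot (428,199) and small green pot (429,256), all standing alone. The holders are red (243,180), yellow (292,176), green (264,221) and blue (311,218). The mill and jar candidates are (355,155), (325,140), (211,216) and (216,151). I'll measure these and make one close crop.

```bash
cat > h.py <<'E'
import cv2,numpy as np
from scipy.spatial.transform import Rotation as R
from bench import r,eyes,ticket
HUE={'red':[(0,5),(172,180)],'yellow':[(20,32)],'green':[(50,80)],'blue':[(100,125)]}
def ray(n,uv):
    c=eyes.calibration(n);f=200/np.tan(np.radians(c['fov_y']/2))
    u,v=np.asarray(uv,float).T
    d=np.stack([(u-c['cx'])/f,-(v-c['cy'])/f,-np.ones_like(u)],-1)
    return np.array(c['origin']),R.from_rotvec(c['attitude']).apply(d)
def onplane(n,uv,z):
    o,d=ray(n,np.atleast_2d(uv));return (o+d*((z-o[2])/d[:,2])[:,None])[:,:2]
def px(n,p):
    c=eyes.calibration(n);f=200/np.tan(np.radians(c['fov_y']/2))
    q=R.from_rotvec(c['attitude']).inv().apply(np.asarray(p)-c['origin'])
    return c['cx']+f*q[0]/-q[2],c['cy']-f*q[1]/-q[2]
def mask(im,col,s=90,v=40):
    h=cv2.cvtColor(im,cv2.COLOR_RGB2HSV);m=np.zeros(h.shape[:2],bool)
    for a,b in HUE[col]: m|=(h[...,0]>=a)&(h[...,0]<=b)
    return (m&(h[...,1]>=s)&(h[...,2]>=v)).astype(np.uint8)
def blobs(im,col,amin=15,**k):
    n,l,st,ce=cv2.connectedComponentsWithStats(mask(im,col,**k))
    return [(st[i],ce[i],l==i) for i in range(1,n) if st[i,4]>=amin]
def circ(P):
    A=np.c_[2*P,np.ones(len(P))];s=np.linalg.lstsq(A,(P**2).sum(1),rcond=None)[0]
    return s[:2],np.sqrt(s[2]+s[0]**2+s[1]**2)
E
python3 - <<'E'
from h import *
print(eyes.calibration('top').keys())
for n in('top','scene'):
    im=np.load(n+'0.npz')['im'];d=np.load(n+'0.npz')['d']
    for c in HUE:
        for st,ce,l in blobs(im,c,20):
            P=onplane(n,ce,.01)[0]
            if -.5<P[1]<.7 and .2<P[0]<.8:
                vv,uu=np.nonzero(l);dd=d[l];o,rr=ray(n,np.c_[uu,vv]);z=(o+rr*dd[:,None])[:,2]
                print(n,c,ce.round(1),st[2:],'z0.01',P.round(4),'zdepth med/max',np.median(z).round(3),np.percentile(z,95).round(3))
a=cv2.resize(np.load('top0.npz')['im'][120:300,190:450],None,fx=3,fy=3,interpolation=2)
cv2.imwrite('pics/crop.png',a[:,:,::-1])
a=cv2.resize(np.load('scene0.npz')['im'][160:360,190:430],None,fx=3,fy=3,interpolation=2)
cv2.imwrite('pics/crops.png',a[:,:,::-1])
E
```

```text
dict_keys(['fov_y', 'cx', 'cy', 'origin', 'attitude'])
top red [214.7 150.5] [ 8  8 53] z0.01 [0.7073 0.403 ] zdepth med/max 0.045 0.05
top red [243.  179.6] [17 17 96] z0.01 [0.6015 0.3026] zdepth med/max 0.009 0.014
top red [437.4 223.5] [11  9 79] z0.01 [ 0.437  -0.3679] zdepth med/max 0.162 0.166
top red [401.6 255.8] [ 19  17 258] z0.01 [ 0.3286 -0.2389] zdepth med/max 0.042 0.047
top red [194.3 284.4] [11 14 52] z0.01 [0.2465 0.4613] zdepth med/max 0.105 0.109
top yellow [292.  175.8] [ 21  21 118] z0.01 [0.6122 0.1321] zdepth med/max 0.009 0.014
top yellow [430.4 226.1] [13 14 93] z0.01 [ 0.4282 -0.3432] zdepth med/max 0.121 0.137
top green [425.5 229.1] [12 14 54] z0.01 [ 0.4183 -0.3257] zdepth med/max 0.081 0.085
top green [428.7 255.6] [12 10 94] z0.01 [ 0.3276 -0.3316] zdepth med/max 0.032 0.037
top green [222.2 264.9] [11  7 27] z0.01 [0.3091 0.3694] zdepth med/max 0.016 0.02
top blue [427.6 198.4] [ 12  12 121] z0.01 [ 0.525  -0.3391] zdepth med/max 0.03 0.034
top blue [307.3 209. ] [24 16 45] z0.01 [0.4947 0.08  ] zdepth med/max 0.01 0.014
top blue [421.1 229.8] [15 17 
[... 409 characters left out ...]
.8 308.4] [ 24  27 513] z0.01 [ 0.3343 -0.2298] zdepth med/max 0.04 0.044
scene yellow [326.6 201.8] [ 20  15 121] z0.01 [0.6071 0.1276] zdepth med/max 0.007 0.011
scene yellow [374.  296.7] [ 18  17 153] z0.01 [ 0.4737 -0.2808] zdepth med/max 0.12 0.126
scene green [372.6 308.4] [ 21  14 127] z0.01 [ 0.4447 -0.3074] zdepth med/max 0.08 0.083
scene green [344.7 333.9] [ 14  15 172] z0.01 [ 0.3336 -0.3233] zdepth med/max 0.031 0.033
scene blue [301.6 228.9] [28 20 85] z0.01 [0.4552 0.0632] zdepth med/max 0.008 0.011
scene blue [401.4 299.4] [ 16  15 190] z0.01 [ 0.531  -0.3323] zdepth med/max 0.028 0.031
scene blue [370.8 318.8] [ 24  19 170] z0.01 [ 0.4192 -0.329 ] zdepth med/max 0.039 0.043
```

View pics/crop.png

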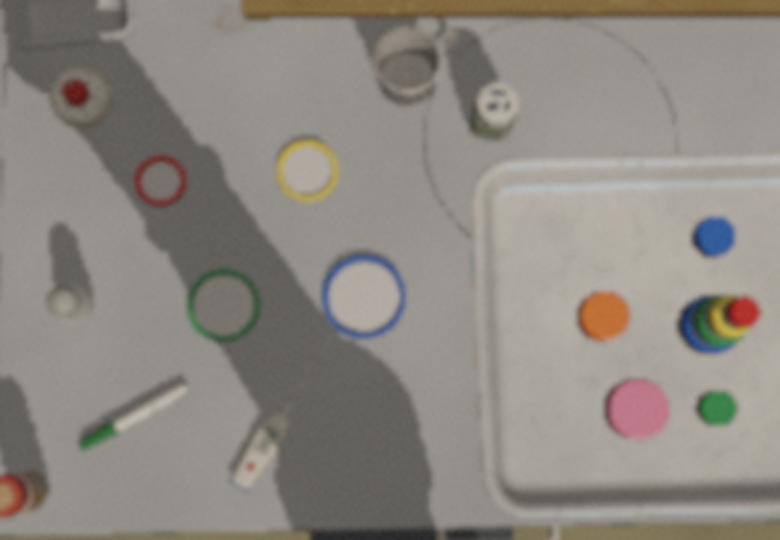

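View pics/crops.png

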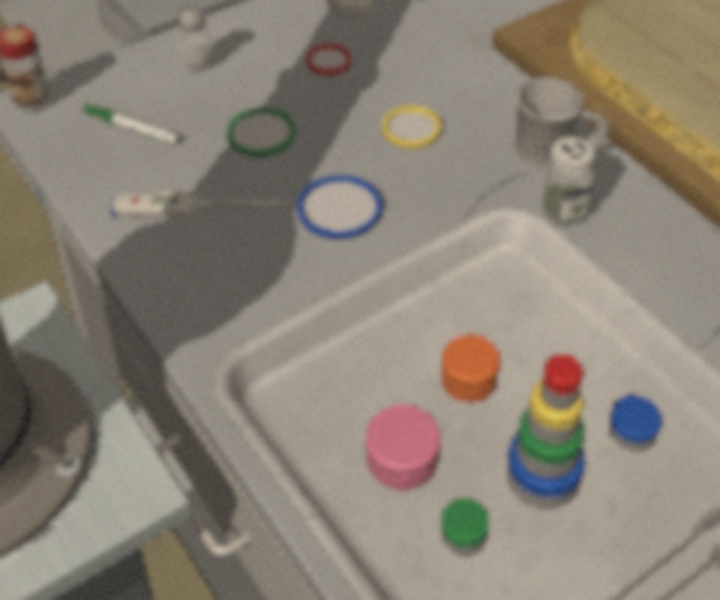

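The crops confirm the choice: the four-pot tower is red, yellow, green, blue from top down at top-view (428,228). The loose orange, pink, small blue and small green pots are decoys. The grey-topped mill is at top-view (212,220) and the herb jar at (355,155). Next I'll fit the rings and the tower in both views.

```bash
cat > m1.py <<'E'
from h import *
HUE['blue']=[(95,130)];HUE['green']=[(40,90)];HUE['red']=[(0,8),(168,180)]
app={'red':(.6,.3,.030,.024),'yellow':(.61,.13,.036,.030),'green':(.48,.23,.042,.036),'blue':(.49,.073,.048,.042)}
for n in('top','scene'):
    im=np.load(n+'0.npz')['im'];h=cv2.cvtColor(im,cv2.COLOR_RGB2HSV).astype(float)
    vv,uu=np.mgrid[:400,:640];XY=onplane(n,np.c_[uu.ravel(),vv.ravel()],.01)
    for c,(x,y,ro,ri) in app.items():
        m=mask(im,c,55,25).ravel().astype(bool)
        P0=np.array([x,y])
        for k in range(4):
            s=m&(np.abs(np.hypot(*(XY-P0).T)-(ro+ri)/2)<.022-.003*k)
            P0,rr=circ(XY[s])
        print(n,c,P0.round(4),'r',rr.round(4),'expect',(ro+ri)/2,s.sum(), 'phi', np.hypot(*P0).round(3))
    for c,z,rad in(('red',.162,.017),('yellow',.122,.023),('green',.082,.029),('blue',.042,.035)):
        A=onplane(n,np.c_[uu.ravel(),vv.ravel()],z);m=mask(im,c).ravel().astype(bool)
        s=m&(np.hypot(*(A-[.418,-.322]).T)<.045)
        if c!='red':
            lab=s.reshape(400,640);
        cnt=cv2.convexHull(np.c_[uu.ravel(),vv.ravel()][s].astype(np.int32))
        B=A[s];print(' tower',n,c,'mean',B.mean(0).round(4),'min',B.min(0).round(4),'max',B.max(0).round(4),s.sum())
    d=np.load(n+'0.npz')['d']
    for nm,uv,z in (('orange',{'top':(391,225),'scene':(346.5,282)}[n],.045),('pink',{'top':(402.6,256),'scene':(323.8,308)}[n],.045),('sblue',{'top':(428,198.5),'scene':(402,299)}[n],.032),('sgreen',{'top':(429,255.6),'scene':(345,333)}[n],.032),('mill',{'top':(211.5,219.5),'scene':(254,166)}[n],.09),('jar',{'top':(356,154),'scene':(381,209)}[n],.098)):
        u,v=map(int,uv);o,q=ray(n,np.array([uv]));print('  ',n,nm,onplane(n,uv,z).round(3),'depth pt',(o+q*d[v,u]).round(3))
E
python3 m1.py
```

```text
top red [0.6009 0.3022] r 0.027 expect 0.027 153 phi 0.673
top yellow [0.6099 0.1319] r 0.0331 expect 0.033 184 phi 0.624
top green [0.4547 0.229 ] r 0.0385 expect 0.039 99 phi 0.509
top blue [0.4617 0.0682] r 0.0452 expect 0.045 153 phi 0.467
 tower top red mean [ 0.4239 -0.3208] min [ 0.4103 -0.3354] max [ 0.4381 -0.3042] 84
 tower top yellow mean [ 0.4196 -0.3106] min [ 0.4008 -0.3341] max [ 0.4422 -0.2966] 93
 tower top green mean [ 0.414  -0.3062] min [ 0.3938 -0.3295] max [ 0.443  -0.2943] 60
 tower top blue mean [ 0.4137 -0.3021] min [ 0.3926 -0.3341] max [ 0.4468 -0.2882] 70
   top orange [[ 0.432 -0.201]] depth pt [[ 0.432 -0.201  0.045]]
   top pink [[ 0.328 -0.235]] depth pt [[ 0.328 -0.235  0.043]]
   top sblue [[ 0.521 -0.334]] depth pt [[ 0.522 -0.336  0.027]]
   top sgreen [[ 0.328 -0.326]] depth pt [[ 0.328 -0.327  0.031]]
   top mill [[0.455 0.387]] depth pt [[0.455 0.387 0.09 ]]
   top jar [[ 0.664 -0.085]] depth pt [[ 0.664 -0.085  0.097]]
scene red [0.5993 0.297 ] r 0.0282 expect 0.027 118 phi 0.669
scene yellow [0.6082 0.1281] r 0.0343 expect 0.033 178 phi 0.622

[... 176 characters left out ...]
 -0.3488] max [ 0.438  -0.3108] 154
 tower scene yellow mean [ 0.4114 -0.3331] min [ 0.3944 -0.3534] max [ 0.4393 -0.3039] 153
 tower scene green mean [ 0.4069 -0.3389] min [ 0.3898 -0.357 ] max [ 0.4396 -0.3072] 127
 tower scene blue mean [ 0.4033 -0.3422] min [ 0.3821 -0.3652] max [ 0.4431 -0.3003] 170
   scene orange [[ 0.423 -0.215]] depth pt [[ 0.426 -0.213  0.041]]
   scene pink [[ 0.321 -0.247]] depth pt [[ 0.323 -0.245  0.041]]
   scene sblue [[ 0.52  -0.341]] depth pt [[ 0.521 -0.34   0.029]]
   scene sgreen [[ 0.327 -0.331]] depth pt [[ 0.327 -0.331  0.032]]
   scene mill [[0.45  0.373]] depth pt [[0.455 0.384 0.081]]
   scene jar [[ 0.669 -0.083]] depth pt [[ 0.667 -0.084  0.1  ]]
```

```bash
cat > go.py <<'E'
import sys
from h import *
def tool(tx,ty,tz,yawdeg=None):
    o=r.get_obs();M=R.from_rotvec(o['orientation']).as_matrix()
    print('tcp',o['tcp_pos'].round(4),'y axis ang',np.degrees(np.arctan2(M[1,1],M[0,1])).round(1),'x axis',M[:,0].round(3),'z',M[:,2].round(3),'need tool shift',(M.T@(np.array([tx,ty,tz])-o['tcp_pos'])).round(4),'j',o['joints'].round(2),'w',o['grip_width'].round(4),'t',o['clock'])
if __name__=='__main__': tool(*map(float,sys.argv[1:4]))
E
python3 go.py .5 .4 .245
```

```text
Traceback (most recent call last):
  File "go.py", line 6, in <module>
    if __name__=='__main__': tool(*map(float,sys.argv[1:4]))
                             ~~~~^^^^^^^^^^^^^^^^^^^^^^^^^^^
  File "go.py", line 5, in tool
    print('tcp',o['tcp_pos'].round(4),'y axis ang',np.degrees(np.arctan2(M[1,1],M[0,1])).round(1),'x axis',M[:,0].round(3),'z',M[:,2].round(3),'need tool shift',(M.T@(np.array([tx,ty,tz])-o['tcp_pos'])).round(4),'j',o['joints'].round(2),'w',o['grip_width'].round(4),'t',o['clock'])
                                                                                                                                                                                                                                                 ^^^^^^^^^^^^^^^^^^^^^
AttributeError: 'float' object has no attribute 'round'
```

```bash
sed -i "s/o\['grip_width'\].round(4)/o['grip_width']/" go.py; python3 go.py .5 .4 .245
```

```text
tcp [0.214  0.6397 0.2444] y axis ang 71.5 x axis [-0.948  0.317 -0.   ] z [-0.    -0.002 -1.   ] need tool shift [-3.473e-01 -1.365e-01 -3.000e-04] j [-1.36  0.48  0.02  1.56 -0.01  1.11 -0.08] w 0.0853172580484065 t 0.1
```

arm_command --plan "0 0 0 -9.25; 0 0 0 -9.25; -0.0525 -0.04 0 0; -0.0525 -0.04 0 0; -0.0525 -0.04 0 0; -0.0525 -0.04 0 0; -0.0525 -0.04 0 0; -0.0525 -0.04 0 0; 0 -0.05 0 0; 0 -0.05 0 0; 0 -0.05 0 0; 0 -0.05 0 0; 0 -0.05 0 0; 0 -0.05 0 0; 0 -0.05 0 0; 0 -0.05 0 0" --hand -1

```text
clock: 2.1
tcp_pos: [0.512, 0.0113, 0.2451]
orientation: [0.0, -3.141, -0.0]
contact_force: [0.6, 0.2, 0.2]
grip_width: 0.0854
gripper_force: 0.0
```

```bash
python3 go.py .4225 -.323 .245
```

```text
tcp [0.512  0.0113 0.2451] y axis ang 90.0 x axis [-1. -0.  0.] z [-0.  0. -1.] need tool shift [ 8.960e-02 -3.343e-01  2.000e-04] j [-0.32  0.21  0.2   1.95 -0.05  0.99  1.48] w 0.08543830847739443 t 2.1
```

arm_command --plan "0.011 -0.042 0 0; 0.011 -0.042 0 0; 0.011 -0.042 0 0; 0.011 -0.042 0 0; 0.011 -0.042 0 0; 0.011 -0.042 0 0; 0.011 -0.042 0 0; 0.011 -0.036 0 0; 0 0 0 0; 0 0 0 0"

```text
clock: 3.35
tcp_pos: [0.4245, -0.3164, 0.2449]
orientation: [0.001, -3.141, -0.001]
contact_force: [0.3, 0.8, 0.2]
grip_width: 0.0855
gripper_force: 0.0
```

```bash
python3 go.py .4225 -.323 .147
python3 - <<'E'
from h import *
for n in('top','scene'):
    im,d=eyes.grab_frame(n);np.savez(n+'1.npz',im=im,d=d)
    c=[.4225,-.323,.2];u,v=map(int,px(n,c));a=im[max(v-65,0):v+65,u-65:u+65]
    cv2.imwrite(f'pics/{n}1.png',cv2.resize(a,None,fx=4,fy=4,interpolation=2)[:,:,::-1])
E
python3 -c "
import cv2,numpy as np
a=cv2.imread('pics/top1.png');b=cv2.imread('pics/scene1.png');print(a.shape,b.shape)
cv2.imwrite('pics/both1.png',cv2.resize(np.hstack([a,b[:a.shape[0]]]),(800,400)))"
```

```text
tcp [ 0.4245 -0.3164  0.2449] y axis ang 90.0 x axis [-1.    -0.     0.001] z [-0.001  0.001 -1.   ] need tool shift [ 0.002  -0.0067  0.0979] j [ 0.17  0.25  0.42  1.92 -0.12  0.99  2.22] w 0.08551396808759623 t 3.35
(520, 520, 3) (520, 520, 3)
```

View pics/both1.png

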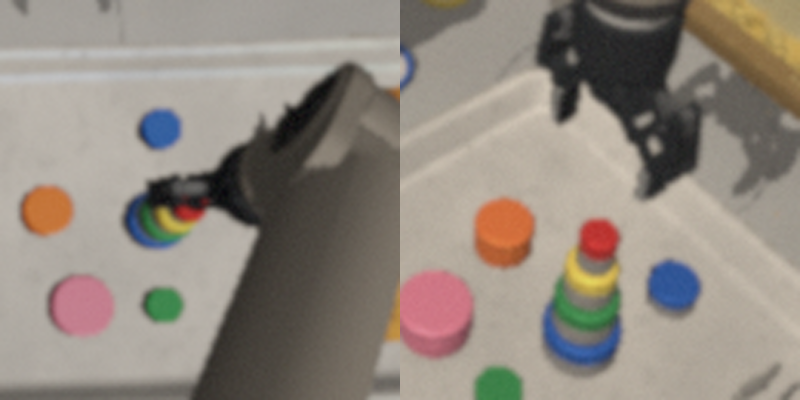

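The gripper hangs over the tower with its fingers along y, at scene-crop (560,100) and (650,180); the red lid is at (600,238). I'll use the depth points on the fingers to find each camera's offset.

Run:
```python
from h import *
for n in('top','scene'):
    q=np.load(n+'1.npz');im,d=q['im'],q['d']
    vv,uu=np.mgrid[:400,:640];o,rr=ray(n,np.c_[uu.ravel(),vv.ravel()]);P=o+rr*d.ravel()[:,None]
    s=(np.hypot(P[:,0]-.4245,P[:,1]+.3164)<.1)&(d.ravel()>0)
    for a,b in((.2,.235),(.235,.26),(.26,.29),(.29,.32)):
        t=s&(P[:,2]>a)&(P[:,2]<b)
        if t.sum()>3:print(n,a,t.sum(),'x',np.percentile(P[t,0],[3,97]).round(4),'y',np.percentile(P[t,1],[3,97]).round(4))
    t=s&(P[:,2]>.15)&(P[:,2]<.175);print(n,'redtop',P[t].mean(0).round(4),P[t].min(0).round(3),P[t].max(0).round(3))
```

```text
top 0.26 4 x [0.4125 0.4144] y [-0.2667 -0.2622]
top 0.29 91 x [0.4079 0.4398] y [-0.286  -0.2417]
top redtop [ 0.4166 -0.3192  0.1605] [ 0.41  -0.335  0.151] [ 0.429 -0.306  0.168]
scene 0.235 65 x [0.4141 0.4341] y [-0.3713 -0.2614]
scene 0.26 143 x [0.4129 0.4343] y [-0.3726 -0.2603]
scene 0.29 450 x [0.4084 0.4362] y [-0.3887 -0.2478]
scene redtop [ 0.4222 -0.3269  0.1595] [ 0.408 -0.341  0.15 ] [ 0.44  -0.31   0.165]
```

arm_command --plan "0.002 -0.009 0 0; 0 0 0.025 0; 0 0 0.025 0; 0 0 0.025 0; 0 0 0.012 0; 0 0 0.011 0; 0 0 0 0; 0 0 0 0"

```text
clock: 4.45
tcp_pos: [0.4229, -0.3264, 0.1479]
orientation: [-0.0, 3.141, -0.001]
contact_force: [0.3, -0.6, -0.7]
grip_width: 0.0858
gripper_force: 0.0
```

```bash
cat > pc.py <<'E'
import sys
from h import *
# finger / lid check through the scene camera depth
cx,cy=map(float,sys.argv[1:3]);rad=float(sys.argv[3]);lev=list(map(float,sys.argv[4:]))
n='scene';im,d=eyes.grab_frame(n);vv,uu=np.mgrid[:400,:640];o,rr=ray(n,np.c_[uu.ravel(),vv.ravel()]);P=o+rr*d.ravel()[:,None]
s=(np.hypot(P[:,0]-cx,P[:,1]-cy)<rad)&(d.ravel()>0);hs=cv2.cvtColor(im,cv2.COLOR_RGB2HSV).reshape(-1,3)
k=s&(hs[:,2]<60)&(P[:,2]>.015);print('dark min z',np.sort(P[k,2])[:6].round(4) if k.any() else None)
for c in HUE:
    k=s&(mask(im,c).ravel()>0)
    if k.sum()>8:print(c,k.sum(),'x',np.percentile(P[k,0],[2,98]).round(4),'y',np.percentile(P[k,1],[2,98]).round(4),'z',np.percentile(P[k,2],[2,50,98]).round(4))
E
python3 go.py .4225 -.3255 .147;python3 pc.py .4225 -.3255 .09
```

```text
tcp [ 0.4229 -0.3264  0.1479] y axis ang 90.0 x axis [-1.    -0.    -0.001] z [ 0.001 -0.001 -1.   ] need tool shift [0.0004 0.0009 0.0009] j [ 0.23  0.38  0.39  2.   -0.2   0.79  2.31] w 0.08578357706943669 t 4.45
dark min z [0.1551 0.159  0.1591 0.1592 0.1599 0.16  ]
red 160 x [0.4065 0.4369] y [-0.3558 -0.3125] z [0.145  0.1602 0.2153]
yellow 154 x [0.4027 0.4354] y [-0.3452 -0.3063] z [0.1039 0.1192 0.131 ]
green 169 x [0.3334 0.4346] y [-0.3526 -0.3117] z [0.0289 0.0775 0.0833]
blue 229 x [0.3889 0.5091] y [-0.3994 -0.3057] z [0.0212 0.0385 0.199 ]
```

arm_command --plan "0 0 0 0; 0 0 0 0; 0 0 0 0; 0 0 0 0; 0 0 0 0; 0 0 0 0" --hand 1 --grip_force 40

```text
clock: 5.25
tcp_pos: [0.4227, -0.326, 0.1475]
orientation: [-0.0, 3.141, 0.0]
contact_force: [-0.5, 2.4, 5.2]
grip_width: 0.0329
gripper_force: 39.6
```

arm_command --plan "0 0 -0.006 0; 0 0 -0.012 0; 0 0 -0.016 0; 0 0 -0.016 0; -0.004 0.015 0 0; -0.009 0.03 0 0; -0.009 0.03 0 0; -0.009 0.03 0 0; -0.009 0.03 0 0; -0.009 0.03 0 0; -0.009 0.03 0 0; -0.009 0.03 0 0; -0.009 0.03 0 0; -0.009 0.03 0 0; -0.009 0.03 0 0; -0.009 0.03 0 0; -0.009 0.03 0 0; -0.009 0.03 0 0; -0.009 0.03 0 0; -0.009 0.03 0 0"

```text
clock: 7.75
tcp_pos: [0.5607, 0.1411, 0.1969]
orientation: [0.002, -3.141, -0.0]
contact_force: [-0.0, 0.1, -0.8]
grip_width: 0.0328
gripper_force: 39.8
```

```bash
python3 go.py .5993 .297 .117;python3 pc.py .4215 -.3255 .06
```

```text
tcp [0.5607 0.1411 0.1969] y axis ang 90.1 x axis [-1.    -0.001  0.001] z [-0.001  0.    -1.   ] need tool shift [-0.0389  0.1558  0.0798] j [-0.52  0.37  0.21  1.85 -0.09  0.93  1.31] w 0.03276125975815571 t 7.75
dark min z None
yellow 256 x [0.4025 0.4423] y [-0.3449 -0.3062] z [0.1049 0.1205 0.124 ]
green 126 x [0.3953 0.4355] y [-0.353  -0.3106] z [0.0686 0.0799 0.0837]
blue 168 x [0.3882 0.4366] y [-0.3595 -0.3054] z [0.0268 0.0397 0.0439]
```

arm_command --plan "-0.007 0.03 0.01 0; -0.007 0.03 0.015 0; -0.007 0.03 0.015 0; -0.007 0.03 0.015 0; -0.006 0.02 0.015 0; -0.004 0.01 0.01 0; 0 0 0 0; 0 0 0 0"

```text
clock: 8.8
tcp_pos: [0.5996, 0.2877, 0.1178]
orientation: [0.002, 3.141, -0.001]
contact_force: [-0.3, 0.1, -0.2]
grip_width: 0.0329
gripper_force: 39.9
```

```bash
cat > ring.py <<'E'
import sys
from h import *
HUE['blue']=[(95,130)];HUE['green']=[(40,90)];HUE['red']=[(0,8),(168,180)]
# ring c near (x,y) seen from scene; lid c held at height z: top-face extents
c,x,y,rm,zl=sys.argv[1],*map(float,sys.argv[2:6])
for n in('scene','top'):
    im,d=eyes.grab_frame(n);vv,uu=np.mgrid[:400,:640];uv=np.c_[uu.ravel(),vv.ravel()];m=mask(im,c,55,25).ravel()>0
    o,rr=ray(n,uv);P=o+rr*d.ravel()[:,None]
    s=m&(np.abs(P[:,2]-.009)<.012);XY=onplane(n,uv,.01);P0=np.array([x,y])
    for k in range(3):
        t=s&(np.abs(np.hypot(*(XY-P0).T)-rm)<.015)
        if t.sum()>15:P0,q=circ(XY[t])
    print(n,'ring',P0.round(4),'r',q.round(4) if t.sum()>15 else None,t.sum())
    t=m&(np.abs(P[:,2]-zl)<.02)&(np.hypot(P[:,0]-x,P[:,1]-y)<.08)
    if t.sum()>8:
        top=t&(P[:,2]>zl-.004)
        A=onplane(n,uv[top],zl);print(n,'lid face x',np.percentile(A[:,0],[2,98]).round(4),'y',np.percentile(A[:,1],[2,98]).round(4),'z',np.percentile(P[t,2],[2,50,98]).round(4),'mean',A.mean(0).round(4))
    cv2.imwrite(f'pics/r_{c}_{n}.png',im[:,:,::-1])
E
python3 go.py .5993 .297 .0295;python3 ring.py red .5993 .297 .027 .131
```

```text
tcp [0.5996 0.2877 0.1178] y axis ang 89.9 x axis [-1.     0.001 -0.   ] z [ 0.    -0.001 -1.   ] need tool shift [0.0004 0.0093 0.0883] j [-0.66  0.6   0.17  1.69 -0.12  0.86  1.13] w 0.03290799109905205 t 8.8
scene ring [0.5992 0.2974] r 0.0281 118
scene lid face x [0.585  0.6134] y [0.2612 0.3116] z [0.1145 0.1306 0.1483] mean [0.5974 0.2867]
top ring [0.6021 0.2781] r None 5
```

arm_command --plan "0 0.0095 0 0; 0 0 0.02 0; 0 0 0.02 0; 0 0 0.02 0; 0 0 0.012 0; 0 0 0.008 0; 0 0 0.004 0; 0 0 0.003 0; 0 0 0 0; 0 0 0 0"

```text
clock: 10.15
tcp_pos: [0.5997, 0.2986, 0.0308]
orientation: [-0.0, 3.141, 0.001]
contact_force: [0.4, -0.5, -1.1]
grip_width: 0.033
gripper_force: 39.9
```

arm_command --plan "0 0 0.001 0; 0 0 0 0"

```text
clock: 10.4
tcp_pos: [0.5997, 0.2986, 0.0296]
orientation: [-0.0, 3.141, 0.001]
contact_force: [-0.7, -0.4, 0.7]
grip_width: 0.0329
gripper_force: 40.0
```

arm_command --plan "0 0 0 0; 0 0 0 0; 0 0 0 0; 0 0 0 0; 0 0 -0.015 0; 0 0 -0.04 0; 0 0 -0.05 0; 0 0 -0.05 0; 0 0 -0.03 0" --hand -1

```text
clock: 11.52
tcp_pos: [0.6005, 0.2987, 0.2187]
orientation: [0.0, 3.138, 0.004]
contact_force: [0.6, -0.1, -0.6]
grip_width: 0.0852
gripper_force: 0.0
```

```bash
python3 go.py .4205 -.3255 .22;python3 ring.py red .5993 .297 .027 .044; python3 pc.py .4215 -.3255 .06
```

```text
tcp [0.6005 0.2987 0.2187] y axis ang 90.0 x axis [-1.     0.    -0.004] z [ 0.004  0.003 -1.   ] need tool shift [ 0.1798 -0.6243 -0.0036] j [-0.69  0.49  0.19  1.61 -0.1   1.05  1.1 ] w 0.08518097611732817 t 11.525
scene ring [0.5986 0.2986] r 0.028 101
scene lid face x [0.5852 0.6132] y [0.2799 0.3088] z [0.0245 0.0409 0.0452] mean [0.5998 0.2941]
top ring [0.6024 0.3   ] r 0.0243 75
top lid face x [0.5895 0.6173] y [0.2827 0.3031] z [0.0316 0.0435 0.0496] mean [0.6046 0.2929]
dark min z None
yellow 258 x [0.4027 0.4424] y [-0.345  -0.3061] z [0.1055 0.1204 0.1241]
green 126 x [0.3953 0.4359] y [-0.3523 -0.3106] z [0.0696 0.0796 0.0838]
blue 168 x [0.3886 0.4372] y [-0.3592 -0.3044] z [0.0272 0.0396 0.0444]
```

arm_command --plan "0.0065 -0.022 0 0; 0.0125 -0.0445 0 0; 0.0125 -0.0445 0 0; 0.0125 -0.0445 0 0; 0.0125 -0.0445 0 0; 0.0125 -0.0445 0 0; 0.0125 -0.0445 0 0; 0.0125 -0.0445 0 0; 0.0125 -0.0445 0 0; 0.0125 -0.0445 0 0; 0.0125 -0.0445 0 0; 0.0125 -0.0445 0 0; 0.0125 -0.0445 0 0; 0.0125 -0.0445 0 0; 0.0075 -0.022 0 0; 0 0 0 0; 0 0 0 0"

```text
clock: 13.8
tcp_pos: [0.4231, -0.3227, 0.2137]
orientation: [0.002, -3.141, -0.002]
contact_force: [0.2, 0.6, 0.7]
grip_width: 0.0854
gripper_force: 0.0
```

```bash
python3 go.py .4225 -.3255 .1075
```

```text
tcp [ 0.4231 -0.3227  0.2137] y axis ang 90.1 x axis [-1.    -0.001  0.001] z [-0.001  0.001 -1.   ] need tool shift [ 0.0005 -0.003   0.1062] j [ 0.16  0.29  0.45  1.95 -0.16  0.93  2.26] w 0.08536930665573798 t 13.8
```

arm_command --plan "0 -0.003 0 0; 0 0 0.03 0; 0 0 0.03 0; 0 0 0.025 0; 0 0 0.012 0; 0 0 0.009 0; 0 0 0 0; 0 0 0 0"

```text
clock: 14.8
tcp_pos: [0.4234, -0.3274, 0.109]
orientation: [-0.0, 3.14, -0.001]
contact_force: [0.1, 0.2, 0.4]
grip_width: 0.0858
gripper_force: 0.0
```

arm_command --plan "0 0 0 0; 0 0 0 0; 0 0 0 0; 0 0 0 0; 0 0 0 0" --hand 1 --grip_force 40

```text
clock: 15.42
tcp_pos: [0.4232, -0.3269, 0.1089]
orientation: [-0.0, 3.141, 0.001]
contact_force: [-1.1, 1.2, 5.4]
grip_width: 0.045
gripper_force: 40.3
```

arm_command --plan "0 0 -0.006 0; 0 0 -0.012 0; 0 0 -0.016 0; 0 0 -0.016 0; -0.006 0.015 0 0; -0.0123 0.0303 0 0; -0.0123 0.0303 0 0; -0.0123 0.0303 0 0; -0.0123 0.0303 0 0; -0.0123 0.0303 0 0; -0.0123 0.0303 0 0; -0.0123 0.0303 0 0; -0.0123 0.0303 0 0; -0.0123 0.0303 0 0; -0.0123 0.0303 0 0; -0.0123 0.0303 0 0; -0.0123 0.0303 0 0; -0.0123 0.0303 0 0; -0.0123 0.0303 0 0; -0.006 0.015 0 0"

```text
clock: 17.92
tcp_pos: [0.6066, 0.1306, 0.1577]
orientation: [0.006, -3.141, -0.001]
contact_force: [0.4, 0.2, -0.5]
grip_width: 0.0449
gripper_force: 41.0
```

arm_command --plan "0 0 0.02 0; 0 0 0.02 0; 0 0 0 0; 0 0 0 0"

```text
clock: 18.42
tcp_pos: [0.6073, 0.1266, 0.1185]
orientation: [0.001, 3.141, -0.0]
contact_force: [0.2, -0.5, -1.1]
grip_width: 0.0449
gripper_force: 41.1
```

```bash
python3 go.py .6082 .1281 .0309;python3 ring.py yellow .6082 .1281 .033 .133; python3 pc.py .4215 -.3255 .06
```

```text
tcp [0.6073 0.1266 0.1185] y axis ang 90.0 x axis [-1.     0.001 -0.   ] z [ 0. -0. -1.] need tool shift [-0.0009  0.0015  0.0876] j [-0.52  0.54  0.29  1.81 -0.21  0.81  1.44] w 0.04485440184112224 t 18.425
scene ring [0.6084 0.128 ] r 0.0342 173
scene lid face x [0.5864 0.616 ] y [0.1011 0.1508] z [0.1161 0.1301 0.1382] mean [0.6003 0.1267]
top ring [0.6082 0.1281] r None 0
dark min z None
green 313 x [0.3952 0.4426] y [-0.3518 -0.3047] z [0.0714 0.081  0.0844]
blue 169 x [0.3888 0.436 ] y [-0.3591 -0.3055] z [0.0275 0.0399 0.0446]
```

arm_command --plan "-0.001 0.0015 0 0; 0 0 0.02 0; 0 0 0.02 0; 0 0 0.02 0; 0 0 0.012 0; 0 0 0.008 0; 0 0 0.004 0; 0 0 0.003 0; 0 0 0 0; 0 0 0 0"

```text
clock: 19.82
tcp_pos: [0.6084, 0.1287, 0.0317]
orientation: [0.0, 3.141, 0.0]
contact_force: [-0.6, -0.7, -0.8]
grip_width: 0.0453
gripper_force: 41.1
```

arm_command --plan "0 0 0.001 0; 0 0 0 0"

```text
clock: 20.08
tcp_pos: [0.6085, 0.1287, 0.0309]
orientation: [-0.0, 3.141, 0.001]
contact_force: [-1.6, -0.4, 4.9]
grip_width: 0.0446
gripper_force: 41.4
```

arm_command --plan "0 0 0 0; 0 0 0 0; 0 0 0 0; 0 0 0 0; 0 0 -0.015 0; 0 0 -0.04 0; 0 0 -0.05 0; 0 0 -0.05 0; 0 0 -0.02 0" --hand -1

```text
clock: 21.2
tcp_pos: [0.6098, 0.1286, 0.21]
orientation: [0.001, 3.136, 0.003]
contact_force: [0.3, -0.2, -0.1]
grip_width: 0.0853
gripper_force: 0.0
```

```bash
python3 ring.py yellow .6082 .1281 .033 .044
python3 - <<'E'
from h import *
# top face of the green pot: depth points at z>.079
n='scene';im,d=eyes.grab_frame(n);vv,uu=np.mgrid[:400,:640];uv=np.c_[uu.ravel(),vv.ravel()];o,rr=ray(n,uv);P=o+rr*d.ravel()[:,None]
s=(mask(im,'green',60).ravel()>0)&(np.hypot(P[:,0]-.42,P[:,1]+.326)<.06)
c,q=cv2.minEnclosingCircle(onplane(n,uv[s&(P[:,2]>.077)],.082).astype(np.float32));print(c,q,s.sum())
A=onplane(n,uv[s],.082);print('far edge',A.max(0),A.min(0))
E
python3 go.py .4225 -.3265 .18
```

```text
scene ring [0.6076 0.1262] r 0.0327 133
scene lid face x [0.588  0.6268] y [0.1048 0.1454] z [0.0248 0.0414 0.0456] mean [0.6074 0.1257]
top ring [0.6082 0.1281] r None 0
(0.4209132194519043, -0.32770588994026184) 0.028017647564411163 356
far edge [ 0.44788767 -0.29999718] [ 0.38783884 -0.35845704]
tcp [0.6088 0.1287 0.207 ] y axis ang 90.0 x axis [-1.     0.    -0.003] z [ 0.003  0.001 -1.   ] need tool shift [ 0.1863 -0.4553  0.0259] j [-0.56  0.44  0.33  1.75 -0.17  0.98  1.41] w 0.08509988644959637 t 21.35
```

arm_command --plan "0.009 -0.022 0 0; 0.017 -0.0415 0 0; 0.017 -0.0415 0 0; 0.017 -0.0415 0 0; 0.017 -0.0415 0 0; 0.017 -0.0415 0 0; 0.017 -0.0415 0 0; 0.017 -0.0415 0 0; 0.017 -0.0415 0 0; 0.017 -0.0415 0.01 0; 0.017 -0.0415 0.01 0; 0.0085 -0.021 0.01 0; 0 0 0 0; 0 0 0 0"

```text
clock: 23.1
tcp_pos: [0.42, -0.3287, 0.1747]
orientation: [-0.0, -3.14, -0.002]
contact_force: [-1.1, 1.4, 0.4]
grip_width: 0.0857
gripper_force: 0.0
```

```bash
python3 go.py .421 -.327 .069
```

```text
tcp [ 0.42   -0.3287  0.1747] y axis ang 90.0 x axis [-1.     0.     0.001] z [-0.001  0.001 -1.   ] need tool shift [-0.0011  0.0016  0.1057] j [ 0.15  0.36  0.49  1.99 -0.22  0.85  2.33] w 0.08568124133027223 t 23.1
```

arm_command --plan "-0.001 0.0015 0 0; 0 0 0.03 0; 0 0 0.03 0; 0 0 0.025 0; 0 0 0.012 0; 0 0 0.0085 0; 0 0 0 0; 0 0 0 0"

```text
clock: 24.1
tcp_pos: [0.4222, -0.3282, 0.0705]
orientation: [-0.0, 3.14, -0.001]
contact_force: [0.5, 0.1, 0.1]
grip_width: 0.085
gripper_force: 0.0
```

arm_command --plan "0 0 0 0; 0 0 0 0; 0 0 0 0; 0 0 0 0; 0 0 0 0" --hand 1 --grip_force 40

```text
clock: 24.72
tcp_pos: [0.4219, -0.3277, 0.0705]
orientation: [-0.0, 3.141, 0.001]
contact_force: [-1.5, 2.3, 6.3]
grip_width: 0.0567
gripper_force: 41.6
```

arm_command --plan "0 0 -0.006 0; 0 0 -0.014 0; 0 0 -0.02 0; 0 0 -0.02 0; -0.005 0.016 0 0; -0.009 0.031 0 0; -0.009 0.031 0 0; -0.009 0.031 0 0; -0.009 0.031 0 0; -0.009 0.031 0 0; -0.009 0.031 0 0; -0.009 0.031 0 0; -0.009 0.031 0 0; 0 0.031 0 0; 0 0.031 0 0; 0.005 0.031 0 0; 0.005 0.031 0 0; 0.006 0.031 0 0; 0.006 0.031 0 0; 0.006 0.031 0 0"

```text
clock: 27.22
tcp_pos: [0.4692, 0.1551, 0.1292]
orientation: [0.002, -3.14, 0.0]
contact_force: [0.6, 0.1, -1.4]
grip_width: 0.0563
gripper_force: 42.9
```

arm_command --plan "0.006 0.031 0 0; 0.006 0.031 0 0; 0.006 0.025 0 0; 0 0 0.01 0; 0 0 0 0; 0 0 0 0"

```text
clock: 27.98
tcp_pos: [0.4525, 0.2389, 0.1195]
orientation: [-0.002, -3.141, 0.001]
contact_force: [-0.4, 0.4, -1.0]
grip_width: 0.0569
gripper_force: 42.9
```

```bash
python3 go.py .453 .224 .0325;python3 ring.py green .453 .224 .039 .132
python3 - <<'E'
from h import *
n='scene';im,d=eyes.grab_frame(n);vv,uu=np.mgrid[:400,:640];uv=np.c_[uu.ravel(),vv.ravel()];o,rr=ray(n,uv);P=o+rr*d.ravel()[:,None]
s=(mask(im,'blue',60).ravel()>0)&(np.hypot(P[:,0]-.42,P[:,1]+.326)<.06)
c,q=cv2.minEnclosingCircle(onplane(n,uv[s&(P[:,2]>.037)],.042).astype(np.float32));print(c,q,s.sum())
E
```

```text
tcp [0.4525 0.2389 0.1195] y axis ang 89.9 x axis [-1.     0.002  0.001] z [-0.001 -0.001 -1.   ] need tool shift [-0.0005 -0.0149  0.087 ] j [-0.9   0.39  0.35  2.07 -0.21  0.71  1.16] w 0.05693911865833302 t 27.975
scene ring [0.4529 0.2243] r 0.0392 101
scene lid face x [0.4283 0.4597] y [0.2123 0.2669] z [0.117  0.129  0.1338] mean [0.4436 0.2409]
top ring [0.4544 0.2292] r 0.0384 43
(0.41975918412208557, -0.3270833194255829) 0.03401103988289833 498
```

arm_command --plan "-0.001 -0.015 0 0; 0 0 0.02 0; 0 0 0.02 0; 0 0 0.02 0; 0 0 0.012 0; 0 0 0.008 0; 0 0 0.004 0; 0 0 0.002 0; 0 0 0 0; 0 0 0 0"

```text
clock: 29.38
tcp_pos: [0.4539, 0.2253, 0.0341]
orientation: [-0.0, 3.141, 0.001]
contact_force: [-0.1, -0.6, -1.5]
grip_width: 0.0569
gripper_force: 42.9
```

arm_command --plan "0 0 0.0015 0; 0 0 0 0"

```text
clock: 29.62
tcp_pos: [0.4538, 0.2253, 0.0326]
orientation: [-0.0, 3.141, 0.001]
contact_force: [-0.9, -0.1, 2.5]
grip_width: 0.0565
gripper_force: 43.1
```

arm_command --plan "0 0 0 0; 0 0 0 0; 0 0 0 0; 0 0 0 0; 0 0 -0.015 0; 0 0 -0.04 0; 0 0 -0.05 0; 0 0 -0.03 0; 0 0 0 0" --hand -1

```text
clock: 30.75
tcp_pos: [0.4552, 0.2259, 0.1705]
orientation: [0.0, 3.137, 0.006]
contact_force: [0.5, 0.3, -0.3]
grip_width: 0.0853
gripper_force: 0.0
```

```bash
python3 ring.py green .453 .224 .039 .044; python3 go.py .42 -.327 .15
```

```text
scene ring [0.4527 0.2242] r 0.0383 76
scene lid face x [0.4277 0.477 ] y [0.1983 0.2461] z [0.0284 0.0419 0.0464] mean [0.4525 0.2212]
top ring [0.4502 0.2187] r 0.0284 25
top lid face x [0.4319 0.4693] y [0.1978 0.2178] z [0.0324 0.0432 0.05  ] mean [0.4466 0.2082]
tcp [0.4534 0.2252 0.1677] y axis ang 90.0 x axis [-1. -0. -0.] z [ 0.     0.001 -1.   ] need tool shift [ 0.0336 -0.5522  0.0173] j [-0.91  0.31  0.4   2.05 -0.16  0.81  1.15] w 0.08512526315041187 t 30.85
```

arm_command --plan "-0.003 -0.02 0 0; -0.006 -0.0385 0 0; -0.006 -0.0385 0 0; -0.006 -0.0385 0 0; -0.006 -0.0385 0 0; -0.006 -0.0385 0 0; -0.006 -0.0385 0 0; 0 -0.0385 0 0; 0.0105 -0.0385 0 0; 0.0105 -0.0385 0 0; 0.0105 -0.0385 0 0; 0.0105 -0.0385 0 0; 0.0105 -0.0385 0 0; 0.0105 -0.0385 0 0; 0.009 -0.0315 0.01 0; 0 0 0.007 0; 0 0 0 0; 0 0 0 0"

```text
clock: 33.1
tcp_pos: [0.4207, -0.326, 0.15]
orientation: [0.002, -3.141, -0.001]
contact_force: [-0.5, 0.1, -0.1]
grip_width: 0.0852
gripper_force: 0.0
```

```bash
python3 go.py .42 -.327 .022
```

```text
tcp [ 0.4207 -0.326   0.15  ] y axis ang 90.1 x axis [-1.    -0.001  0.001] z [-0.001  0.001 -1.   ] need tool shift [ 0.0007 -0.0011  0.128 ] j [ 0.1   0.4   0.56  2.01 -0.29  0.8   2.4 ] w 0.08516561275315332 t 33.1
```

arm_command --plan "0.0005 -0.001 0 0; 0 0 0.03 0; 0 0 0.03 0; 0 0 0.02 0; 0 0 0.01 0; 0 0 0 0; 0 0 0 0"

```text
clock: 33.98
tcp_pos: [0.4207, -0.3282, 0.0611]
orientation: [-0.0, 3.14, -0.001]
contact_force: [-0.4, 0.2, 0.7]
grip_width: 0.0852
gripper_force: 0.0
```

```bash
python3 go.py .42 -.327 .022
python3 - <<'E'
from h import *
n='scene';im,d=eyes.grab_frame(n)
u,v=map(int,px(n,[.42,-.327,.06]));cv2.imwrite('pics/blue.png',cv2.resize(im[v-50:v+50,u-65:u+65],None,fx=6,fy=6,interpolation=2)[:,:,::-1])
E
```

```text
tcp [ 0.4207 -0.3282  0.0611] y axis ang 90.0 x axis [-1.    -0.    -0.001] z [ 0.001 -0.001 -1.   ] need tool shift [0.0008 0.0012 0.0391] j [ 0.19  0.55  0.46  2.06 -0.41  0.62  2.5 ] w 0.0851895778083691 t 33.975
```

View pics/blue.png

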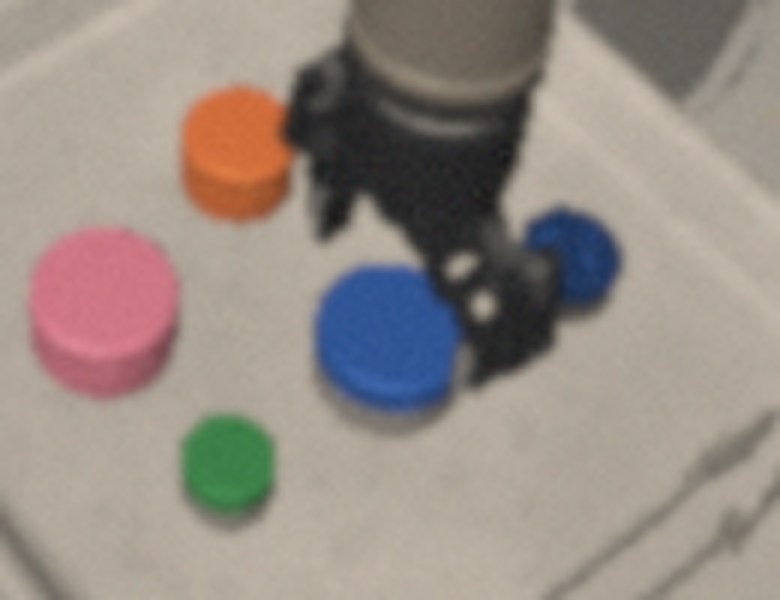

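The open fingers straddle the blue lid: tips at (330,230) and (475,375), lid centre (388,335). The decoys are clear. I'll descend onto it.

arm_command --plan "0.0008 0.001 0 0; 0 0 0.008 0; 0 0 0.008 0; 0 0 0.006 0; 0 0 0 0"

```text
clock: 34.65
tcp_pos: [0.4189, -0.3267, 0.0376]
orientation: [-0.0, -3.14, -0.001]
contact_force: [0.1, -0.1, -0.0]
grip_width: 0.0856
gripper_force: 0.0
```

arm_command --plan "0 0 0.006 0; 0 0 0.006 0; 0 0 0.005 0; 0 0 0 0; 0 0 0 0"

```text
clock: 35.28
tcp_pos: [0.4194, -0.327, 0.0213]
orientation: [0.0, 3.142, -0.0]
contact_force: [0.2, -0.1, 0.5]
grip_width: 0.0854
gripper_force: 0.0
```

arm_command --plan "0 0 0 0; 0 0 0 0; 0 0 0 0; 0 0 0 0; 0 0 0 0" --hand 1 --grip_force 45

```text
clock: 35.9
tcp_pos: [0.4195, -0.3267, 0.0218]
orientation: [-0.0, 3.141, 0.001]
contact_force: [-1.4, 1.7, 4.4]
grip_width: 0.0692
gripper_force: 50.0
```

arm_command --plan "0 0 -0.006 0; 0 0 -0.014 0; 0 0 -0.025 0; 0 0 -0.025 0; 0 0 -0.02 0; -0.0015 0.015 0 0; -0.004 0.03 0 0; -0.004 0.03 0 0; -0.004 0.03 0 0; -0.004 0.03 0 0; -0.004 0.03 0 0; -0.003 0.03 0 0; -0.003 0.03 0 0; -0.003 0.03 0 0; -0.003 0.03 0 0; -0.003 0.03 0 0; -0.003 0.03 0 0; -0.001 0.03 0 0; 0 0.016 0 0; 0 0 0 0"

```text
clock: 38.4
tcp_pos: [0.4592, 0.0651, 0.1109]
orientation: [0.004, -3.141, 0.0]
contact_force: [0.1, -0.5, -1.5]
grip_width: 0.0685
gripper_force: 51.6
```

```bash
python3 go.py .46 .0644 .0238;python3 ring.py blue .46 .0644 .045 .131
```

```text
tcp [0.4592 0.0651 0.1109] y axis ang 90.2 x axis [-1.    -0.003  0.001] z [-0.001 -0.    -1.   ] need tool shift [-0.0009 -0.0007  0.0871] j [-0.7   0.36  0.51  2.19 -0.28  0.65  1.58] w 0.06852032232714973 t 38.4
scene ring [0.4604 0.0642] r 0.0455 160
scene lid face x [0.4292 0.4822] y [0.0331 0.1003] z [0.1154 0.1295 0.1357] mean [0.4505 0.0669]
top ring [0.46   0.0644] r None 0
```

arm_command --plan "0 -0.001 0 0; 0 0 0.02 0; 0 0 0.02 0; 0 0 0.02 0; 0 0 0.012 0; 0 0 0.008 0; 0 0 0.004 0; 0 0 0.001 0; 0 0 0 0; 0 0 0 0"

```text
clock: 39.75
tcp_pos: [0.4601, 0.0633, 0.0266]
orientation: [-0.0, 3.141, 0.0]
contact_force: [-1.0, -0.8, -1.6]
grip_width: 0.069
gripper_force: 51.6
```

arm_command --plan "0 0 0.0015 0; 0 0 0.001 0; 0 0 0 0; 0 0 0 0"

```text
clock: 40.25
tcp_pos: [0.4599, 0.0632, 0.0238]
orientation: [-0.0, 3.142, 0.0]
contact_force: [-0.7, 0.2, 0.1]
grip_width: 0.0688
gripper_force: 51.7
```

arm_command --plan "0 0 0 0; 0 0 0 0; 0 0 0 0; 0 0 0 0; 0 0 -0.01 0; 0 0 -0.02 0; 0 0 -0.04 0; 0 0 -0.05 0; 0 0 -0.05 0; 0 0 -0.03 0; 0 -0.04 0 0; 0 -0.04 0 0; 0 -0.04 0 0; 0 -0.04 0 0; 0 -0.04 0 0; 0 0 0 0; 0 0 0 0" --hand -1

```text
clock: 42.38
tcp_pos: [0.4596, -0.1365, 0.224]
orientation: [-0.0, -3.141, -0.001]
contact_force: [0.4, 0.2, -0.4]
grip_width: 0.0854
gripper_force: 0.0
```

```bash
cat > fin.py <<'E'
from h import *
n='scene';im,d=eyes.grab_frame(n);vv,uu=np.mgrid[:400,:640];uv=np.c_[uu.ravel(),vv.ravel()];o,rr=ray(n,uv);P=o+rr*d.ravel()[:,None]
for c,(x,y,R0) in {'red':(.599,.297,.017),'yellow':(.608,.128,.023),'green':(.453,.224,.029),'blue':(.460,.064,.035)}.items():
    XY=onplane(n,uv,.044);s=(mask(im,c,60,25).ravel()>0)&(P[:,2]>.038)&(np.hypot(*(XY-[x,y]).T)<R0+.012)
    t=s
    q=cv2.minEnclosingCircle(XY[t].astype(np.float32));A=np.c_[P[t,:2],np.ones(t.sum())]
    pl=np.linalg.lstsq(A,P[t,2],rcond=None)[0]
    print(c,np.round(q[0],4),round(q[1],4),'off mm',(np.hypot(q[0][0]-x,q[0][1]-y)*1e3).round(1),'z',np.median(P[t,2]).round(4),'tilt',np.hypot(*pl[:2]).round(3))
cv2.imwrite('pics/fin.png',cv2.resize(im[120:270,180:430],None,fx=3,fy=3,interpolation=2)[:,:,::-1])
E
python3 fin.py
```

```text
red [0.5997 0.2939] 0.0182 off mm 3.2 z 0.0426 tilt 0.043
yellow [0.604  0.1309] 0.026 off mm 5.0 z 0.043 tilt 0.852
green [0.4494 0.2207] 0.0303 off mm 4.9 z 0.0428 tilt 0.007
blue [0.4602 0.0584] 0.0356 off mm 5.6 z 0.043 tilt 0.936
```

View pics/fin.png

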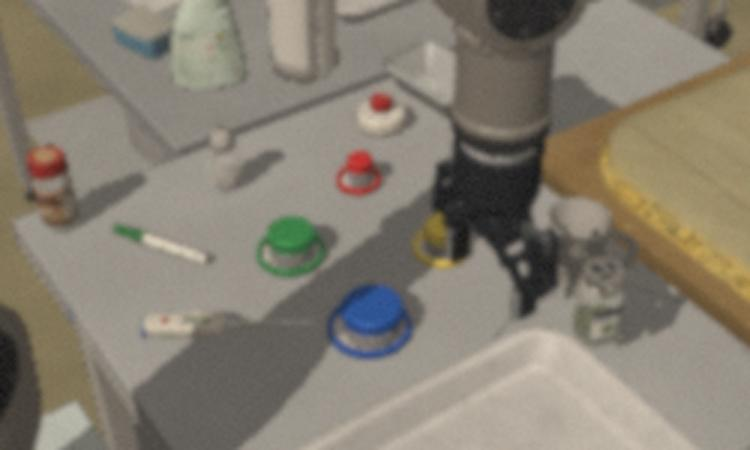

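The red, green and blue pots sit inside their rings at (359,175), (291,240) and (371,315). The gripper partly hides the yellow one at (440,240), so I'll move aside and recheck.

arm_command --plan "0 -0.04 0 0; 0 -0.04 0 0; 0 -0.04 0 0; 0 -0.04 0 0; 0 0 0 0; 0 0 0 0; 0 0 0 0"

```text
clock: 43.3
tcp_pos: [0.4604, -0.2949, 0.2236]
orientation: [0.004, -3.141, -0.002]
contact_force: [-0.0, 0.1, 0.0]
grip_width: 0.0858
gripper_force: 0.0
```

```bash
sed -i 's/    t=s$/    t=s\&(np.abs(P[:,2]-.044)<.004)/' fin.py; python3 fin.py
```

```text
red [0.5997 0.2947] 0.0174 off mm 2.4 z 0.0425 tilt 0.07
yellow [0.6079 0.1241] 0.0235 off mm 3.9 z 0.0428 tilt 0.025
green [0.4524 0.2196] 0.0297 off mm 4.4 z 0.0429 tilt 0.025
blue [0.4609 0.0591] 0.0347 off mm 4.9 z 0.0429 tilt 0.006
```

View pics/fin.png

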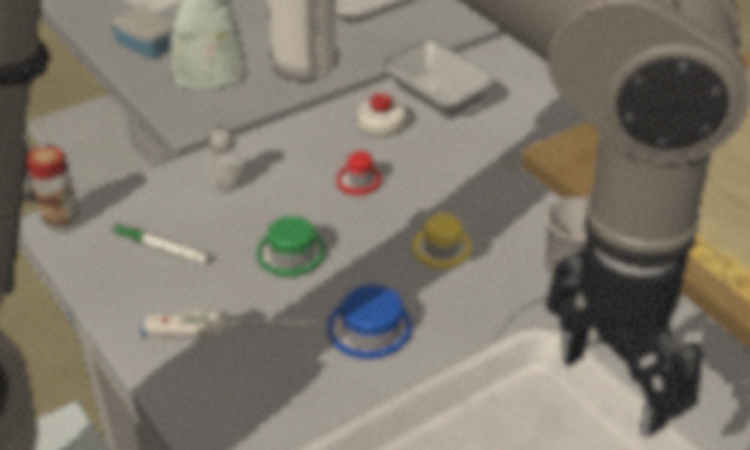

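All four pots sit inside their rings: red (359,175), yellow (442,237), green (291,240), blue (371,315). Their lids are 43 mm up, within 5 mm of centre and level, and the mill stands untouched at (225,160). I'm handing in.

```bash
python3 -c "
from bench import ticket;print(ticket.hand_in())"
```

```text
the job is handed in; nothing more can be done
None
```

The job is handed in after about 43 s on the robot's clock: my last check showed all four pots upright and released in the holders of their own lid colours, within about 5 mm of centre, with the arm clear; the hand-in returned no verdict.

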